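# Assemble a sieve stack on the shaker

## Task

Get the soil sieve set ready for a run on the shaker: build it up on the receiver pan one piece at a time from the bottom, first the fine sieve, then the medium, then the coarse one, and last the lid. Seat each piece level and fully home in the rim of the one below, let go of it, and leave the flask, the petri dish and the tape roll where they are.

Things in the scene. Friction and masses are not known exactly. Their poses are not given: they have to be found in the camera images.
- sieve_shaker: round grey shaker base, 124 mm across, fixed, black panel on its front (-x). Clipped on its 90 mm plate (56 mm above the table), on the same axis: an open aluminium receiver pan, 60 mm outside, 55 mm inside, 24 mm high, rim 80 mm above the table. Origin: centre of the underside, at table height, z up. The fine sieve seated in the pan has its origin 72 mm above this one.
- sieve_fine: the lowest round aluminium sieve, 60 mm outside, 28 mm high; close grey mesh like cloth, not see-through. Origin: centre of the underside, z up, upright. Below: a chamfered 51 mm spigot 8 mm deep, 2 mm play in the 55 mm mouth of pan or sieve; the shoulder above it rests on that rim. Plain wall to grip: 8 to 28 mm above the underside. A piece seated in it has its origin 20 mm above this one.
- sieve_medium: round aluminium sieve, 60 mm outside, 35 mm high; see-through mesh, 5 mm openings. Origin: centre of the underside, z up, upright. Below: a chamfered 51 mm spigot 8 mm deep, 2 mm play in the 55 mm mouth of pan or sieve; the shoulder above it rests on that rim. Plain wall to grip: 8 to 35 mm above the underside. A piece seated in it has its origin 27 mm above this one.
- sieve_coarse: the tallest round aluminium sieve, 60 mm outside, 42 mm high; wide mesh, 10 mm openings. Origin: centre of the underside, z up, upright. Below: a chamfered 51 mm spigot 8 mm deep, 2 mm play in the 55 mm mouth of pan or sieve; the shoulder above it rests on that rim. Plain wall to grip: 8 to 42 mm above the underside. The lid seated in it has its origin 34 mm above this one.
- sieve_lid: flat aluminium lid, 60 mm across, black round knob on top. Origin: centre of the underside of its spigot, z up, standing on it. Below: a chamfered 51 mm spigot 8 mm deep, 2 mm play in the 55 mm mouth of pan or sieve; the shoulder above it rests on that rim. Disc from 8 to 14 mm, knob (19 mm across) from 16 to 35 mm above the underside.
- flask: bystander: loose conical glass flask, 63 mm across, 105 mm high. Origin: centre of its underside.
- petri_dish: bystander: loose petri dish, 60 mm across, 14 mm high, blue grains in it. Origin: centre of its underside.
- tape_roll: bystander: loose small white roll of tape, 37x42 mm, 18 mm high. Origin: centre of its underside.
Things that resemble listed ones, but are neither listed nor needed, are in the scene too. What is shaped like the sieve_medium but orange is not meant.

How it is judged:
By the outcome, as a careful person would: the job done as asked, in the order asked, and still so for the second after the job is handed in, with the robot touching nothing.
It also fails if it takes over 86 s, if anything falls off the work surface, if the arm or the gripper's body presses on something with over 40 N, if the wrist force passes 120 N, or if a joint passes its speed limit or range.

## Robot

A 6-joint arm with a two-finger parallel gripper is mounted at the origin on a cart in front of the work surface, level with it; the furniture and walls round the work are solid. World frame = base frame: x ahead of the robot, y to its left, z up, the work surface at z = 0. Lengths are in mm, angles in rad, forces in N, time in s.
With the tool pointing down it reaches from about 275 to 750 mm from the base axis. Payload 10.2 kg.
Tool frame: the origin (TCP) lies at the centre of the arm's flange, where the gripper is bolted on; the fingertips stand ctrl.tip_reach ahead of it and the grasp point (between the pads) lies 155 mm ahead of it (ctrl.tip_reach is the distance from the TCP to the fingertips, in mm); z points along the fingers, y is the direction in which the jaws open and shut (so a half turn about z gives the same grasp; the last joint's range is limited). The gripper opens to 85 mm and grips with 20 to 120 N. Pads are 22 mm wide; open, the fingers measure 114 mm over their backs; the gripper's body (76 mm by 85 mm) begins 54 mm behind the grasp point. The pads swing forward as they close: fully open they stand 13 mm farther back than shut.
Start: joints at [0.911, 0.313, 1.498, -0, 1.331, -0.223], TCP at [222.111, 475.709, 404.694] pointing down, gripper open.
Joint ranges: [-2.94, 2.94], [-0.97, 2.17], [0.19, 2.56], [-1.23, 4.37], [0.02, 3.11], [-2.88, 2.88]. Speed limits (rad/s): [2.39, 2.39, 3.01, 3.14, 3.14, 3.14].

## Interface

Orientations are given as a unit quaternion [w, x, y, z].
In Python, from rig import ctrl, viewer gives the robot as it stands.
- The arm moves only by the tool drive_tool, never from a script. Its argument "rows" is a list that holds one entry, the list of rows, each a list of 6 numbers: the shift along the world's x, y, z normalised to -1 to 1, where 1 is 0.1 m, then the turn, a rotation vector about the world's x, y, z normalised to -1 to 1, where 1 is 90 degrees. A call has 1 to 10 rows; each row is the pose to reach, as a shift and turn from the pose measured when the call began; what a row does not reach only later rows make up. A row lasts 1/8 s, in which the tool goes at most 62.5 mm and 10.7 degrees, less where a joint would pass 70% of its speed; a pose out of reach is approached as far as the arm can. A call with a number of a shift or a turn outside -1 to 1 is refused whole. A call with a gripper value outside its range is refused whole. "fingers" is the opening, from -1 (shut) to 1 (fully open), set as the call begins (left out, the last holds). The fingers move at their own pace and stop on an object; "force" is the grip in N (left out, the last holds). Time passes only in rows, so rows that repeat a pose let the fingers close. It gives the time, the measured TCP pose, the force and the opening at its end, in the units of the state.
- ctrl.sense(): the state, without advancing time (a new reading comes with each control period).
- viewer.capture(name): name is "scene" or "top"; returns the picture (480x640x3 uint8, red, green, blue); there is no depth.
- viewer.calibration(name): a dict with "mtx" (3x3 intrinsics, pixels), "dist_coeffs" ([k1, k2, p1, p2, k3] as OpenCV has them; the pictures are not rectified), "extrinsics" (4x4, takes a point from camera to world coordinates). Camera axes: x right, y up, looking along -z (the intrinsics and any distortion apply to the point x, -y, -z); pixel columns grow to the right and rows downward; lengths in mm; the calibration is good to about 2 mm. A picture is of the moment at which its call begins. calibration takes no time and is no camera call.
- ctrl.finish_job(): hands the job in, once; it reports no verdict.
The state is a dict: "time_s": time; "joints": joint angles; "dq": joint speeds; "tau": joint torques, N m; "eef_pos": TCP position; "ee_rot": TCP orientation; "force": force on the tool from outside, world axes, zero at the start; "wrist_torque": the same for the moment, N m; "grip_width": opening from 0.0 (shut) to 1.0 (fully open).
Only numpy, scipy, OpenCV 4.12 (cv2) and the standard library are available. Lean on these libraries where they do the work, as an engineer would, in place of code of your own. Each camera call takes 0.05 s, during which the arm holds its last target.

## Working session

There is one attempt and no reset: what is moved stays moved. The work goes in short steps, Python scripts to look and compute and a tool call to move; the robot and the scene stay as the last step left them, time stands still between calls to the robot, and variables do not carry over. Pictures are saved under pics/ and viewed, and the job is handed in when it is done.

Besides the shell and the picture viewer there is one more tool, called by a JSON object that holds its "api" and its "payload", one argument or row to a line. drive_tool: Moves the arm, as the interface text tells. Scaled input: -1 to 1 covers 0.1 m each way for a shift and 90 degrees each way for a turn. Its arguments: {"type":"object","properties":{"rows":{"type":"array","items":{"type":"array","items":{"type":"array","items":{"type":"number"}}}},"fingers":{"type":"number"},"force":{"type":"number"}},"required":["rows"]}

```bash
ls; mkdir -p pics; python3 - <<'E'
from rig import ctrl, viewer
import cv2
s=ctrl.sense();print(s, ctrl.tip_reach)
for n in("scene","top"):
    im=viewer.capture(n);cv2.imwrite(f"pics/{n}0.png",im[:,:,::-1]);c=viewer.calibration(n);print(n,c)
E
```

```text
pics
{'time_s': 0.0, 'joints': array([ 9.10609883e-01,  3.13430953e-01,  1.49844840e+00, -3.09625416e-05,
        1.33100031e+00, -2.23371325e-01]), 'dq': array([ 0.00015361, -0.00238368, -0.00121232,  0.00104765, -0.00045823,
       -0.00026648]), 'tau': array([ 4.70975046e-04, -4.12282133e+01, -2.59735572e+01, -2.42959313e-04,
        4.24672267e-03, -2.65228074e-06]), 'eef_pos': array([222.07578024, 475.66827165, 404.14042097]), 'ee_rot': array([-2.61536653e-04,  2.16671644e-01,  9.76244326e-01, -5.88151433e-04]), 'force': array([0.78420653, 0.58343807, 0.81366115]), 'wrist_torque': array([ 0.00687676,  0.01415325, -0.04614475]), 'grip_width': 0.9984796913421567} 173.4
scene {'mtx': array([[571.80032618,   0.        , 332.09053894],
       [  0.        , 571.80032618, 237.57276357],
       [  0.        ,   0.        ,   1.        ]]), 'dist_coeffs': array([-0.12083371,  0.        ,  0.        ,  0.        ,  0.        ]), 'extrinsics': array([[ 7.68983112e-01,  3.28976341e-01, -5.48123654e-01,
        -9.37077869e+00],
       [-6.38880596e-01,  4.25376345e-01, -6.41004329e-01,
        -8.08819405e+02],
       [ 2.22835781e-02,  8.43107071e-01,  5.37283826e-01,
         5.50401132e+02],
       [ 0.00000000e+00,  0.00000000e+00,  0.00000000e+00,
         1.00000000e+00]])}
top {'mtx': array([[607.47992081,   0.        , 319.6947696 ],
       [  0.        , 607.47992081, 238.71840804],
       [  0.        ,   0.        ,   1.        ]]), 'dist_coeffs': array([0.02584715, 0.        , 0.        , 0.        , 0.        ]), 'extrinsics': array([[ 1.88034707e-02,  9.92219073e-01, -1.23076158e-01,
         3.51006162e+02],
       [-9.99822139e-01,  1.88397257e-02, -8.69308576e-04,
        -2.06236825e+02],
       [ 1.45617651e-03,  1.23070614e-01,  9.92396848e-01,
         1.12906491e+03],
       [ 0.00000000e+00,  0.00000000e+00,  0.00000000e+00,
         1.00000000e+00]])}
```

View pics/scene0.png

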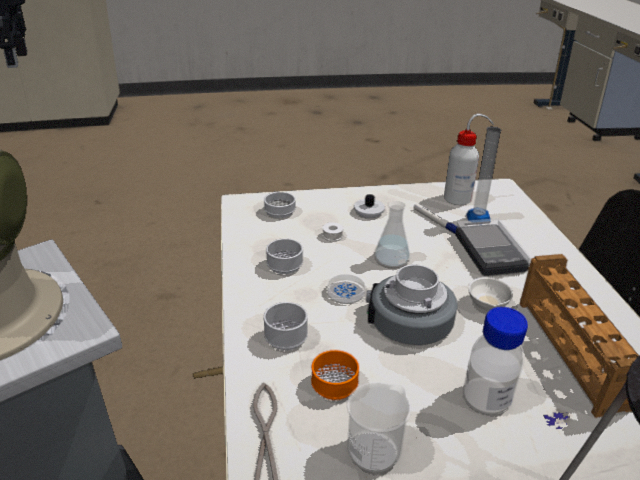

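View pics/top0.png

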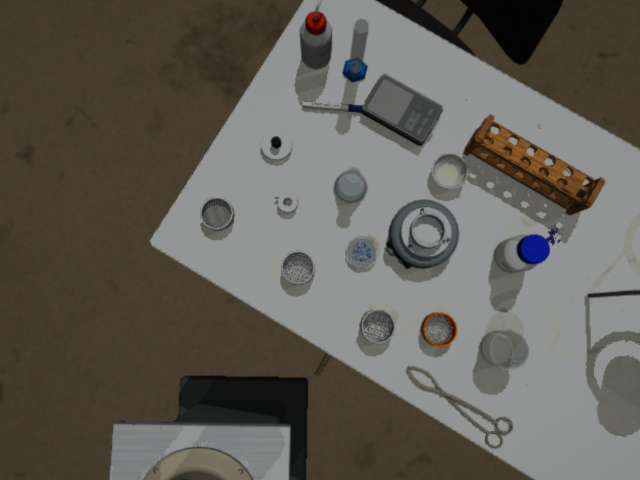

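The top view shows three grey sieves at (218,214), (298,268) and (377,326). The orange decoy is at (438,329), the lid at (277,144) and the shaker at (427,232). Next I'll enlarge the crops.

```bash
python3 - <<'E'
import cv2,numpy as np
t=cv2.imread("pics/top0.png");s=cv2.imread("pics/scene0.png")
T=[(218,214),(298,268),(377,326)];S=[(280,205),(285,257),(286,326)]
f=lambda im,c:cv2.resize(im[c[1]-28:c[1]+28,c[0]-28:c[0]+28],(260,260),interpolation=cv2.INTER_CUBIC)
cv2.imwrite("pics/crop0.png",np.vstack([np.hstack([f(t,c) for c in T]),np.hstack([f(s,c) for c in S])]))
a=cv2.resize(t[190:275,385:470],(390,390),interpolation=3);b=cv2.resize(s[250:345,365:460],(390,390),interpolation=3)
cv2.imwrite("pics/crop1.png",np.hstack([a,b]))
E
```

```text
(no output)
```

View pics/crop0.png

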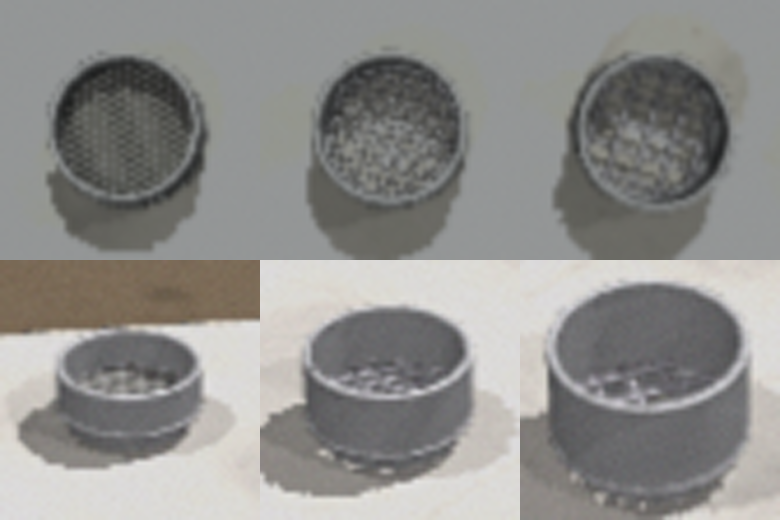

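View pics/crop1.png

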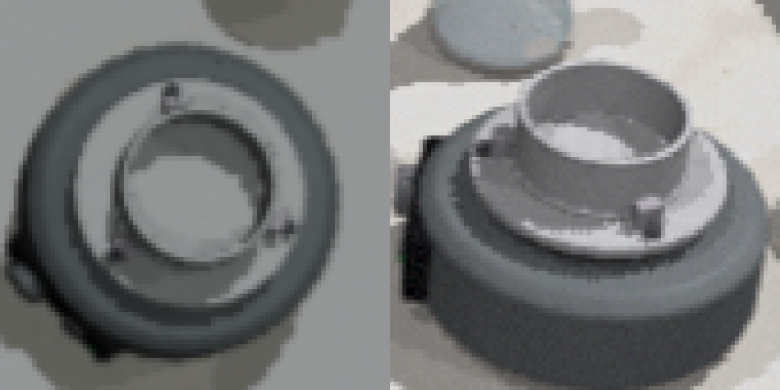

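The mesh and height both settle it. Pixels (218,214) is the shortest with a close cloth mesh, so it is fine. (298,268) is mid height, so medium. (377,326) is the tallest with a wide mesh, so coarse. The orange (438,329) is a decoy. Next I'll measure positions.

```bash
cat > h.py <<'E'
import cv2,numpy as np
from rig import ctrl,viewer
def ray(n,uv):
    c=viewer.calibration(n);p=cv2.undistortPoints(np.array([[uv]],float),c['mtx'],c['dist_coeffs'])[0,0]
    E=c['extrinsics'];d=E[:3,:3]@np.array([p[0],-p[1],-1]);return E[:3,3],d
def plane(n,uv,z):
    o,d=ray(n,uv);return o+d*(z-o[2])/d[2]
def proj(n,P):
    c=viewer.calibration(n);E=c['extrinsics'];q=(np.atleast_2d(P)-E[:3,3])@E[:3,:3]
    q=q*np.array([1,-1,-1]);return cv2.projectPoints(q,np.zeros(3),np.zeros(3),c['mtx'],c['dist_coeffs'])[0][:,0]
def tri(a,b):
    (o1,d1),(o2,d2)=ray("top",a),ray("scene",b);d1/=np.linalg.norm(d1);d2/=np.linalg.norm(d2)
    t=np.linalg.lstsq(np.stack([d1,-d2],1),o2-o1,rcond=None)[0];p,q=o1+t[0]*d1,o2+t[1]*d2
    return (p+q)/2,np.linalg.norm(p-q)
def rimfit(im,c,R,k=8,lo=None,dbg=None):
    # hough circle on upsampled crop
    h=int(R*1.7);x0,y0=int(c[0])-h,int(c[1])-h
    g=cv2.cvtColor(im[y0:y0+2*h,x0:x0+2*h],cv2.COLOR_RGB2GRAY)
    g=cv2.GaussianBlur(cv2.resize(g,None,fx=k,fy=k,interpolation=cv2.INTER_CUBIC),(0,0),k/2)
    C=cv2.HoughCircles(g,cv2.HOUGH_GRADIENT_ALT,1.2,R*k*.3,param1=60,param2=.5,minRadius=int(R*k*.8),maxRadius=int(R*k*1.25))
    if C is None: return []
    return [((a+.5)/k-.5+x0,(b+.5)/k-.5+y0,r/k) for a,b,r in C.reshape(-1,C.shape[-1])[:,:3]]
E
python3 - <<'E'
from h import *
im=cv2.imread("pics/top0.png")[:,:,::-1].copy();sc=cv2.imread("pics/scene0.png")
for nm,c,z,D in[("fine",(218,213),28,60),("med",(298,267),35,60),("coarse",(377,326),42,60),("pan",(428,231),80,60),("lid",(277,145),14,60),("shk",(425,233),50,124)]:
    P=plane("top",c,z);R=np.linalg.norm(proj("top",P)-proj("top",P+[0,D/2,0]))
    print(nm,P[:2].round(1),"Rexp %.1f"%R)
    for a in rimfit(im,c,R): print("   ",np.round(a,1),plane("top",a[:2],z).round(1))
E
```

```text
fine [531.5 -17.9] Rexp 16.4
med [ 434.5 -167.1] Rexp 16.6
coarse [ 332.1 -309.7] Rexp 17.0
pan [ 498.2 -393.7] Rexp 17.2
lid [ 665.7 -121.5] Rexp 15.9
shk [ 498.7 -393.7] Rexp 34.6
```

```bash
cat >> h.py <<'E'
def ridge(name,im,c,z,r=28.75,it=4,win=3.0):
    """rim ridge: cast rim-plane points around the guess, take the brightest radial point, refit"""
    g=cv2.cvtColor(im,cv2.COLOR_RGB2GRAY).astype(np.float32)
    P=plane(name,c,z);th=np.linspace(0,2*np.pi,120,endpoint=False)
    for i in range(it):
        w=win*2.2 if i<2 else win
        rr=np.arange(r-w,r+w+.1,.25);A,B=np.meshgrid(th,rr,indexing='ij')
        X=np.stack([P[0]+B*np.cos(A),P[1]+B*np.sin(A),0*A+z],-1).reshape(-1,3)
        u=proj(name,X).astype(np.float32).reshape(len(th),len(rr),2)
        v=cv2.remap(g,u[...,0],u[...,1],cv2.INTER_CUBIC)
        j=v.argmax(1);con=v.max(1)-np.maximum(v[:,0],v[:,-1]);ok=(j>1)&(j<len(rr)-2)&(con>4)
        if ok.sum()<12: return P,0,0,0
        Q=np.stack([P[0]+rr[j]*np.cos(th),P[1]+rr[j]*np.sin(th)],1)[ok]
        for _ in range(4):
            s=np.linalg.lstsq(np.c_[2*Q,np.ones(len(Q))],(Q**2).sum(1),rcond=None)[0]
            rad=np.sqrt(s[2]+s[0]**2+s[1]**2);e=np.hypot(*(Q-s[:2]).T)-rad
            k=abs(e)<max(1,2*np.median(abs(e)));Q2=Q[k]
            if len(Q2)<12 or k.all():break
            Q=Q2
        P=np.array([s[0],s[1],z])
    return P,rad,len(Q),np.std(e)
E
python3 - <<'E'
from h import *
T=cv2.imread("pics/top0.png")[:,:,::-1].copy();S=cv2.imread("pics/scene0.png")[:,:,::-1].copy()
for nm,c,cs,z in[("fine",(218,213),(280,200),28),("med",(298,267),(284.5,248),35),("coarse",(377,326),(286,315),42),("pan",(428,231),(417,276),80),]:
    for n,i,cc in(("top",T,c),("scene",S,cs)):
        P,r,k,e=ridge(n,i,cc,z);print(nm,n,plane(n,cc,z)[:2].round(0),P[:2].round(1),"r %.1f n%d e%.2f"%(r,k,e),proj(n,P).round(1))
P,d=tri((275.5,142),(370,200));print("knob",P,d)
E
```

```text
fine top [532. -18.] [532.5 -14.3] r 28.7 n54 e0.26 [[216.1 212.4]]
fine scene [530. -24.] [533.2 -17.9] r 29.3 n59 e0.42 [[279.6 198.4]]
med top [ 435. -167.] [ 435.7 -166.2] r 29.1 n44 e0.30 [[297.5 266.3]]
med scene [ 435. -171.] [ 434.8 -170.4] r 28.4 n47 e0.36 [[284.3 247.9]]
coarse top [ 332. -310.] [ 332.9 -312. ] r 29.0 n58 e0.28 [[378.3 325.5]]
coarse scene [ 334. -315.] [ 332.8 -314.9] r 28.5 n46 e0.20 [[285.3 315.3]]
pan top [ 498. -394.] [ 505.6 -397.5] r 29.7 n34 e0.46 [[430.2 226.9]]
pan scene [ 501. -397.] [ 500.7 -397.7] r 28.8 n52 e0.29 [[417.4 276.2]]
knob [ 670.24617109 -120.33831688   23.16532476] 3.632833434908389
```

```bash
python3 - <<'E'
from h import *
T=cv2.imread("pics/top0.png");S=cv2.imread("pics/scene0.png")
from math import *
th=np.linspace(0,2*np.pi,60)
L=[(532.5,-14.3,28,"top"),(435.7,-166.2,35,"top"),(332.9,-312,42,"top"),(505.6,-397.5,80,"top"),(533.2,-17.9,28,"scene"),(434.8,-170.4,35,"scene"),(332.8,-314.9,42,"scene"),(500.7,-397.7,80,"scene")]
out=[]
for x,y,z,n in L:
    im=T if n=="top" else S
    c=proj(n,[x,y,z])[0];x0,y0=int(c[0])-26,int(c[1])-26
    k=cv2.resize(im[y0:y0+52,x0:x0+52],(200,200),interpolation=3)
    p=proj(n,np.stack([x+30*np.cos(th),y+30*np.sin(th),z+0*th],1))
    q=((p-[x0,y0]+.5)*200/52-.5)
    for a in q: cv2.circle(k,(int(round(a[0])),int(round(a[1]))),1,(0,0,255),-1)
    out.append(k)
cv2.imwrite("pics/ov0.png",np.vstack([np.hstack(out[:4]),np.hstack(out[4:])]))
E
```

```text
(no output)
```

View pics/ov0.png

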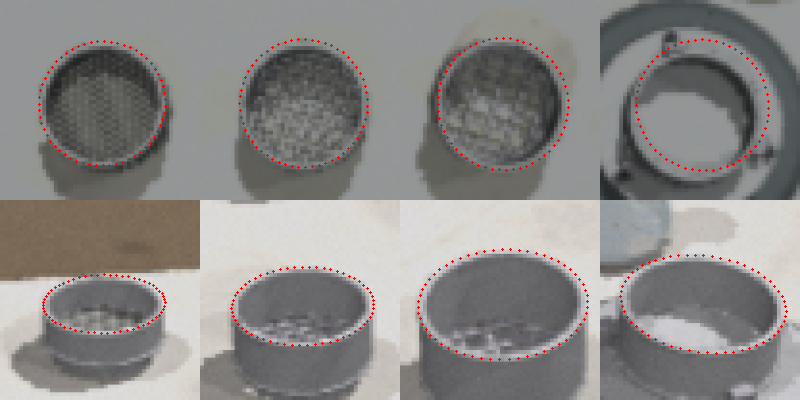

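{"api": "drive_tool", "payload": {
  "rows": [
    [[0.31,-0.5,0,0,0,0],[0.62,-0.99,0,0,0,0],[0.62,-1,0,0,0,0]]
  ],
  "fingers": 1,
  "force": 40
}}

```text
time_s: 0.48
eef_pos: [285.5, 373.6, 404.1]
ee_rot: [-0.0, 0.219, 0.976, -0.001]
force: [-0.7, -0.2, -0.1]
grip_width: 0.999
```

{"api": "drive_tool", "payload": {
  "rows": [
    [[0.31,-0.5,0,0,0,0],[0.62,-1,0,0,0,0],[0.62,-1,0,0,0,0]]
  ]
}}

```text
time_s: 0.85
eef_pos: [348.9, 271.8, 404.0]
ee_rot: [-0.0, 0.221, 0.975, -0.001]
force: [-1.4, 1.3, 0.2]
grip_width: 1.001
```

{"api": "drive_tool", "payload": {
  "rows": [
    [[0.31,-0.5,0,0,0,0],[0.62,-1,0,0,0,0],[0.62,-1,0,0,0,0]]
  ]
}}

```text
time_s: 1.23
eef_pos: [412.1, 170.5, 403.7]
ee_rot: [-0.0, 0.223, 0.975, -0.001]
force: [-0.2, -0.9, -0.2]
grip_width: 1.001
```

{"api": "drive_tool", "payload": {
  "rows": [
    [[0.31,-0.5,-0.25,0,0,0],[0.62,-1,-0.5,0,0,0],[0.62,-1,-0.6,0,0,0]]
  ]
}}

```text
time_s: 1.6
eef_pos: [475.0, 70.0, 342.2]
ee_rot: [-0.001, 0.224, 0.975, -0.001]
force: [0.1, -0.2, -1.0]
grip_width: 0.999
```

{"api": "drive_tool", "payload": {
  "rows": [
    [[0.28,-0.43,-0.4,0,0,0],[0.57,-0.87,-0.8,0,0,0],[0.57,-0.87,-0.92,0,0,0],[0.57,-0.87,-0.92,0,0,0]]
  ]
}}

```text
time_s: 2.1
eef_pos: [531.6, -15.2, 249.4]
ee_rot: [-0.003, 0.223, 0.975, -0.001]
force: [0.4, 0.7, 1.4]
grip_width: 1.003
```

```bash
cat > snap.py <<'E'
import sys
from h import *
def crop(name,im,c,w,h,sz):
    x0=int(np.clip(c[0]-w/2,0,640-w));y0=int(np.clip(c[1]-h/2,0,480-h))
    return cv2.resize(im[y0:y0+h,x0:x0+w],sz,interpolation=3)
tag=sys.argv[1];P=np.array([float(v) for v in sys.argv[2:5]]);w=int(sys.argv[5]) if len(sys.argv)>5 else 120
o=[]
for n in("top","scene"):
    im=viewer.capture(n)[:,:,::-1].copy();cv2.imwrite(f"pics/{n}_{tag}.png",im)
    o.append(crop(n,im,proj(n,P)[0],w,w,(395,395)))
cv2.imwrite(f"pics/c_{tag}.png",np.hstack(o))
s=ctrl.sense();print(s['time_s'],s['eef_pos'].round(1),s['force'].round(1),s['grip_width'])
E
python3 snap.py g1 532 -17 28
```

```text
2.2 [531.8 -15.1 251.2] [-0.7 -0.4 -0.2] 0.9949914754963343
```

View pics/c_g1.png

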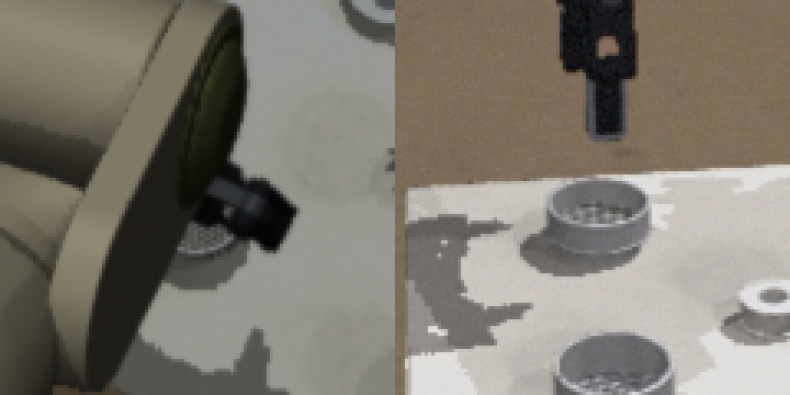

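{"api": "drive_tool", "payload": {
  "rows": [
    [[0,-0.02,-0.3,0,0,0],[0,-0.02,-0.6,0,0,0],[0,-0.02,-0.72,0,0,0],[0,-0.02,-0.72,0,0,0]]
  ]
}}

```text
time_s: 2.7
eef_pos: [531.8, -16.5, 179.8]
ee_rot: [-0.001, 0.222, 0.975, -0.001]
force: [0.4, 0.4, 0.4]
grip_width: 0.996
```

{"api": "drive_tool", "payload": {
  "rows": [
    [[0,0,0,0,0,0],[0,0,0,0,0,0],[0,0,0,0,0,0],[0,0,0,0,0,0],[0,0,0,0,0,0],[0,0,0,0,0,0]]
  ],
  "fingers": -1,
  "force": 30
}}

```text
time_s: 3.45
eef_pos: [532.2, -16.4, 181.5]
ee_rot: [0.0, 0.222, 0.975, -0.001]
force: [-2.5, 1.8, 8.0]
grip_width: 0.696
```

```bash
python3 snap.py g2 532 -17 28 100
```

```text
3.55 [532.2 -16.4 181.5] [-2.1  3.1  9.8] 0.6922313362127616
```

View pics/c_g2.png

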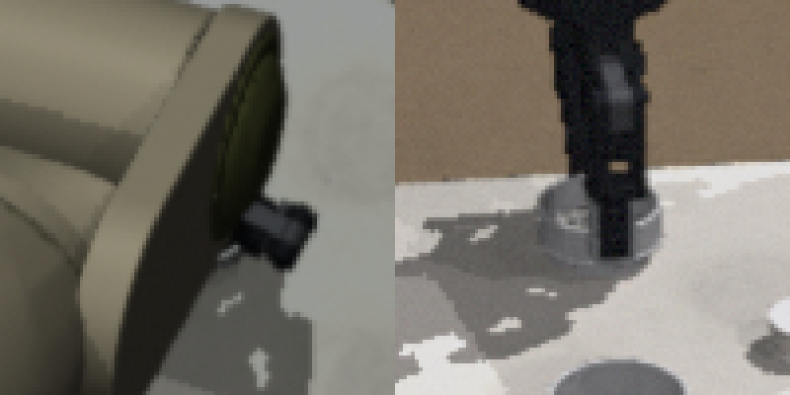

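{"api": "drive_tool", "payload": {
  "rows": [
    [[0,0,0.2,0,0,0],[0,0,0.6,0,0,0],[0,0,1,0,0,0],[0,0,1,0,0,0],[0,0,1,0,0,0]]
  ]
}}

```text
time_s: 4.18
eef_pos: [531.9, -16.3, 281.2]
ee_rot: [0.0, 0.222, 0.975, -0.001]
force: [-0.6, -0.5, -0.5]
grip_width: 0.696
```

```bash
python3 snap.py g3 532 -17 120 100; python3 - <<'E'
from h import *
S=cv2.imread("pics/scene_g3.png")[:,:,::-1].copy()
print(proj("scene",[532,-17,128]))
E
```

```text
4.275 [532.  -16.3 280.5] [ 0.8  0.5 -1.6] 0.6958323902723462
[[277.4238383 149.8779775]]
```

View pics/c_g3.png

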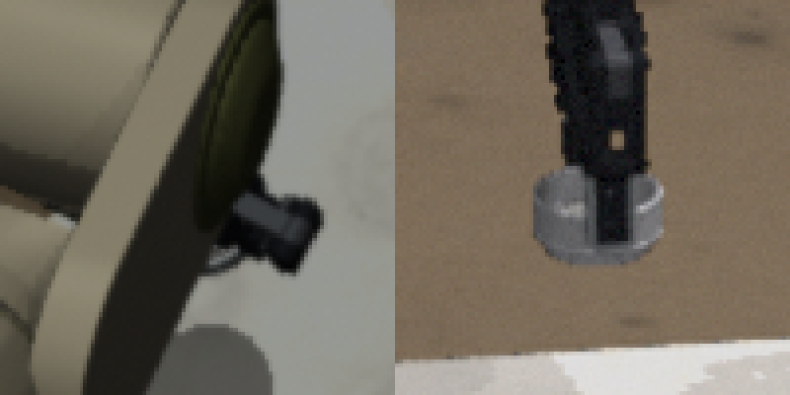

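```bash
python3 - <<'E'
from h import *
for f,c,z in(("scene0",(280,199),28),("scene_g1",(280,199),28),("scene_g2",(280,199),28)):
    S=cv2.imread(f"pics/{f}.png")[:,:,::-1].copy()
    for w in(3,2): P,r,k,e=ridge("scene",S,c,z,win=w);print(f,P[:2].round(1),"r %.1f n%d e%.2f"%(r,k,e))
a=cv2.imread("pics/scene0.png")[180:230,250:310];b=cv2.imread("pics/scene_g2.png")[180:230,250:310]
cv2.imwrite("pics/cmp.png",np.hstack([cv2.resize(x,(396,330),interpolation=3) for x in(a,b)]))
E
```

```text
scene0 [533.2 -17.9] r 29.3 n60 e0.41
scene0 [533.2 -17.9] r 29.2 n57 e0.35
scene_g1 [533.3 -18.2] r 29.2 n61 e0.45
scene_g1 [533.5 -18.1] r 29.2 n57 e0.42
scene_g2 [533.8 -18.4] r 29.2 n25 e0.47
scene_g2 [533.4 -18.8] r 28.6 n22 e0.46
```

View pics/cmp.png

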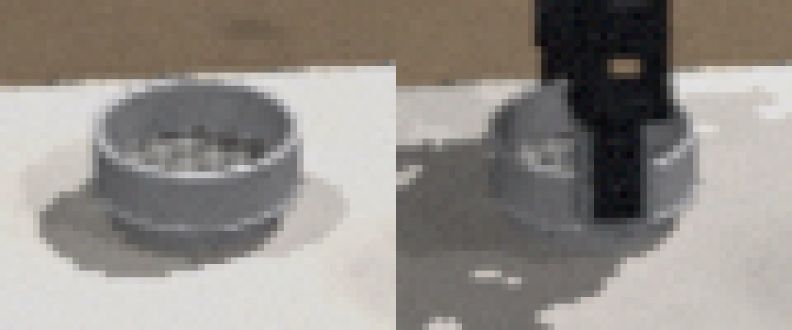

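{"api": "drive_tool", "payload": {
  "rows": [
    [[-0.04,-0.4,0.45,0,0,0],[-0.08,-0.8,0.9,0,0,0],[-0.08,-0.95,1,0,0,0]]
  ]
}}

```text
time_s: 4.65
eef_pos: [523.9, -113.1, 382.3]
ee_rot: [0.001, 0.223, 0.975, -0.001]
force: [0.1, 0.4, -2.5]
grip_width: 0.693
```

{"api": "drive_tool", "payload": {
  "rows": [
    [[-0.04,-0.5,0,0,0,0],[-0.08,-1,0,0,0,0],[-0.08,-1,0,0,0,0]]
  ]
}}

```text
time_s: 5.03
eef_pos: [515.6, -215.5, 380.1]
ee_rot: [-0.001, 0.225, 0.974, -0.001]
force: [-1.0, 1.2, -1.5]
grip_width: 0.692
```

{"api": "drive_tool", "payload": {
  "rows": [
    [[-0.04,-0.5,0,0,0,0],[-0.08,-1,0,0,0,0],[-0.08,-1,0,0,0,0]]
  ]
}}

```text
time_s: 5.4
eef_pos: [507.4, -317.3, 378.0]
ee_rot: [-0.002, 0.226, 0.974, 0.0]
force: [0.2, 1.3, -1.9]
grip_width: 0.693
```

{"api": "drive_tool", "payload": {
  "rows": [
    [[-0.04,-0.4,-0.2,0,0,0],[-0.08,-0.78,-0.6,0,0,0],[-0.08,-0.78,-1,0,0,0],[-0.08,-0.78,-1,0,0,0],[-0.08,-0.78,-1,0,0,0]]
  ]
}}

```text
time_s: 6.02
eef_pos: [500.2, -394.3, 279.6]
ee_rot: [-0.001, 0.225, 0.974, -0.0]
force: [-0.6, 0.3, 0.0]
grip_width: 0.693
```

```bash
python3 snap.py p1 499 -396 100 90
```

```text
6.125 [ 500.  -394.7  280.1] [ 0.5  0.1 -0.9] 0.6914913916564637
```

View pics/c_p1.png

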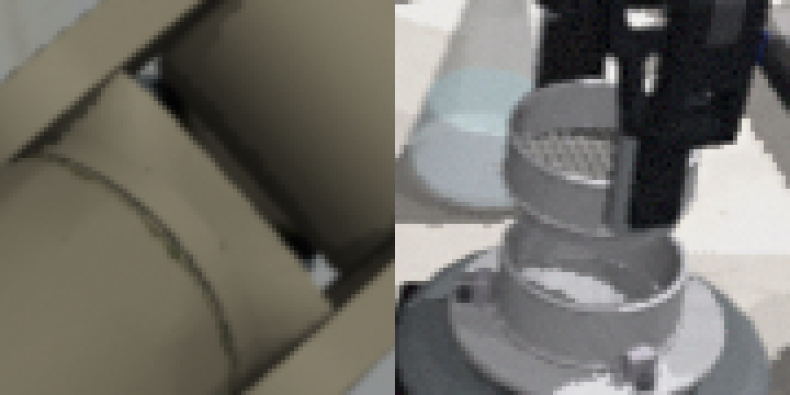

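```bash
python3 - <<'E'
from h import *
for z in(80,126,118,106):print(z,proj("scene",[500,-396,z]).round(2), (proj("scene",[500+.64*3,-396+.77*3,z])-proj("scene",[500,-396,z])).round(2))
S=cv2.imread("pics/scene_p1.png")[:,:,::-1].copy()
for z,c in((80,(417,276)),(126.6,(420,241)),(80,(417,276))):
    for w in(2,3):
        P,r,k,e=ridge("scene",S,c,z,win=w);print(z,P[:2].round(1),"r %.1f n%d e%.2f"%(r,k,e),proj("scene",P).round(1))
E
```

```text
80 [[416.15 275.8 ]] [[-0.26 -1.27]]
126 [[419.62 248.39]] [[-0.28 -1.22]]
118 [[419.01 253.28]] [[-0.28 -1.23]]
106 [[418.09 260.52]] [[-0.27 -1.25]]
80 [ 500.4 -396.9] r 29.6 n37 e0.31 [[416.8 276. ]]
80 [ 500.3 -396.7] r 29.9 n32 e0.30 [[416.7 276. ]]
126.6 [ 514.1 -384.2] r 0.0 n0 e0.00 [[420.4 240.8]]
126.6 [ 517.1 -385.5] r 29.3 n21 e0.50 [[422.5 240.5]]
80 [ 500.4 -396.9] r 29.6 n37 e0.31 [[416.8 276. ]]
80 [ 500.3 -396.7] r 29.9 n32 e0.30 [[416.7 276. ]]
```

```bash
python3 - <<'E'
from h import *
S=cv2.imread("pics/scene_p1.png")
k=cv2.resize(S[232:302,382:462],(800,700),interpolation=cv2.INTER_NEAREST)
th=np.linspace(0,2*np.pi,80)
def ring(x,y,z,r,col):
    p=proj("scene",np.stack([x+r*np.cos(th),y+r*np.sin(th),z+0*th],1))
    for a in (p-[382,232]+.5)*10: cv2.circle(k,tuple(int(v) for v in a),2,col,-1)
ring(500.6,-397.3,80,30,(0,0,255))
for z in(126.6,106.6):ring(501.5,-396.7,z,30,(0,255,0))
cv2.imwrite("pics/z.png",k[:600])
E
```

```text
(no output)
```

View pics/z.png

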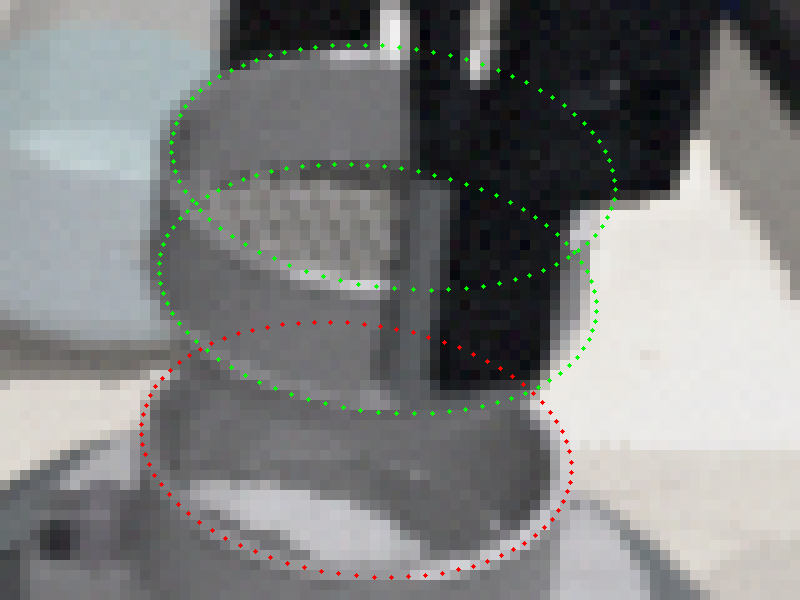

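{"api": "drive_tool", "payload": {
  "rows": [
    [[0.006,-0.015,-0.08,0,0,0],[0.006,-0.015,-0.16,0,0,0],[0.006,-0.015,-0.18,0,0,0],[0.006,-0.015,-0.2,0,0,0],[0.006,-0.015,-0.21,0,0,0],[0.006,-0.015,-0.22,0,0,0]]
  ]
}}

```text
time_s: 6.88
eef_pos: [500.6, -396.2, 258.2]
ee_rot: [-0.0, 0.226, 0.974, -0.001]
force: [1.2, -0.3, -0.8]
grip_width: 0.694
```

{"api": "drive_tool", "payload": {
  "rows": [
    [[0,0,-0.015,0,0,0],[0,0,-0.03,0,0,0],[0,0,-0.045,0,0,0],[0,0,-0.05,0,0,0],[0,0,-0.05,0,0,0]]
  ]
}}

```text
time_s: 7.5
eef_pos: [500.6, -396.2, 253.6]
ee_rot: [-0.0, 0.226, 0.974, -0.001]
force: [-2.6, 1.7, 3.7]
grip_width: 0.693
```

```bash
python3 snap.py p2 499 -396 90 90
```

```text
7.6 [ 500.6 -396.2  253.7] [-1.9  1.2  6.3] 0.6947962137580758
```

View pics/c_p2.png

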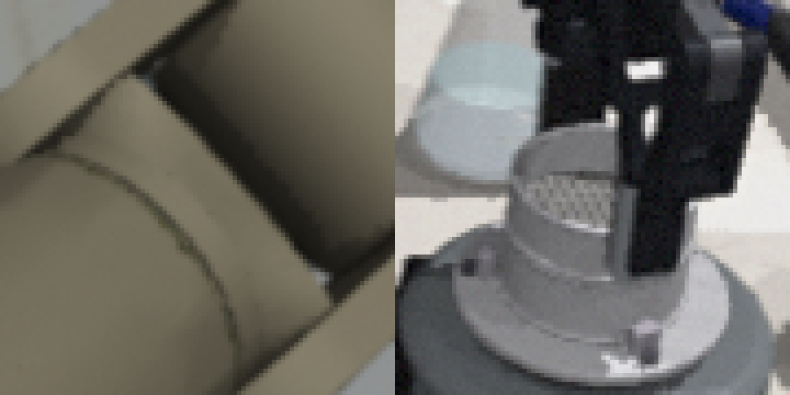

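{"api": "drive_tool", "payload": {
  "rows": [
    [[0,0,0,0,0,0],[0,0,0,0,0,0],[0,0,0,0,0,0],[0,0,0,0,0,0]]
  ],
  "fingers": 1
}}

```text
time_s: 8.1
eef_pos: [500.6, -396.2, 253.5]
ee_rot: [-0.0, 0.226, 0.974, -0.001]
force: [0.4, 0.3, -0.4]
grip_width: 1.0
```

{"api": "drive_tool", "payload": {
  "rows": [
    [[0,0,0.3,0,0,0],[0,0,0.9,0,0,0],[-0.1,0.2,1,0,0,0],[-0.15,0.6,1,0,0,0]]
  ]
}}

```text
time_s: 8.6
eef_pos: [485.0, -336.3, 354.5]
ee_rot: [0.001, 0.226, 0.974, -0.002]
force: [1.3, 1.0, -0.6]
grip_width: 1.002
```

```bash
python3 snap.py p3 499 -396 90 90; python3 - <<'E'
from h import *
S=cv2.imread("pics/scene_p3.png")[:,:,::-1].copy()
for z,c in((100,(418,264)),):
    for w in(2,3):
        P,r,k,e=ridge("scene",S,c,z,win=w);print(z,P[:2].round(1),"r %.1f n%d e%.2f"%(r,k,e),proj("scene",P).round(1))
E
```

```text
8.7 [ 485.5 -333.5  354.1] [-0.8 -0.3 -0.3] 0.9946908992531485
100 [ 500.3 -398.3] r 28.7 n77 e0.22 [[419.  264.8]]
100 [ 500.3 -398.2] r 28.8 n73 e0.21 [[419.  264.8]]
```

View pics/c_p3.png

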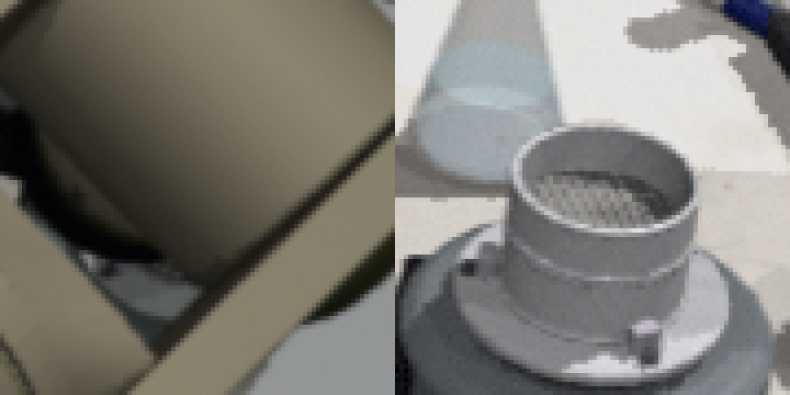

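{"api": "drive_tool", "payload": {
  "rows": [
    [[-0.13,0.45,-0.1,0,0,0],[-0.26,0.85,-0.2,0,0,0],[-0.26,0.85,-0.2,0,0,0]]
  ]
}}

```text
time_s: 9.07
eef_pos: [459.1, -246.8, 333.7]
ee_rot: [-0.001, 0.224, 0.975, -0.0]
force: [0.7, -1.2, 0.3]
grip_width: 1.001
```

{"api": "drive_tool", "payload": {
  "rows": [
    [[-0.13,0.45,-0.4,0,0,0],[-0.26,0.8,-0.8,0,0,0],[-0.26,0.8,-0.9,0,0,0],[-0.26,0.8,-0.9,0,0,0]]
  ]
}}

```text
time_s: 9.57
eef_pos: [433.9, -168.1, 243.9]
ee_rot: [-0.001, 0.224, 0.975, -0.0]
force: [0.2, -0.1, 0.1]
grip_width: 0.999
```

{"api": "drive_tool", "payload": {
  "rows": [
    [[0.003,0,-0.3,0,0,0],[0.003,0,-0.58,0,0,0],[0.003,0,-0.6,0,0,0],[0.003,0,-0.6,0,0,0]]
  ]
}}

```text
time_s: 10.07
eef_pos: [434.8, -169.0, 185.1]
ee_rot: [0.0, 0.224, 0.975, -0.001]
force: [-0.1, 0.2, -0.3]
grip_width: 1.003
```

{"api": "drive_tool", "payload": {
  "rows": [
    [[0,0,0,0,0,0],[0,0,0,0,0,0],[0,0,0,0,0,0],[0,0,0,0,0,0],[0,0,0,0,0,0],[0,0,0,0,0,0]]
  ],
  "fingers": -1
}}

```text
time_s: 10.82
eef_pos: [435.3, -169.4, 186.7]
ee_rot: [0.002, 0.224, 0.975, -0.002]
force: [-2.7, 0.2, 11.7]
grip_width: 0.697
```

```bash
python3 snap.py m1 434 -168 30 90
```

```text
10.925 [ 435.3 -169.4  186.7] [-2.3 -0.  10.6] 0.6992198007515693
```

View pics/c_m1.png

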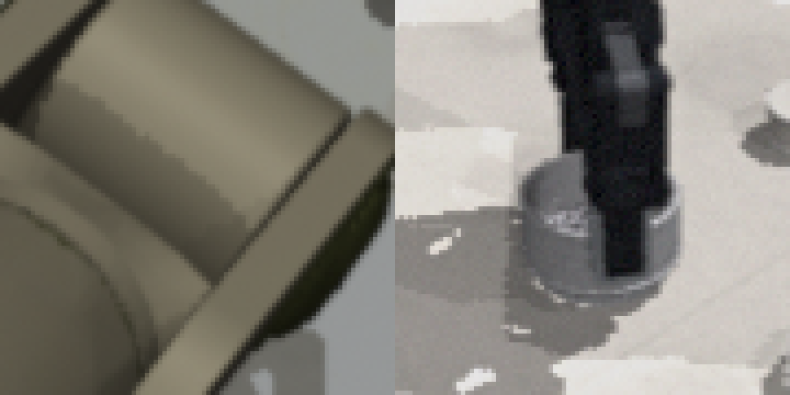

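{"api": "drive_tool", "payload": {
  "rows": [
    [[0,0,0.3,0,0,0],[0,0,0.8,0,0,0],[0,-0.1,1,0,0,0],[0.05,-0.3,1,0,0,0]]
  ]
}}

```text
time_s: 11.42
eef_pos: [440.5, -199.8, 288.3]
ee_rot: [0.003, 0.224, 0.975, -0.002]
force: [-0.1, -0.1, -1.0]
grip_width: 0.695
```

{"api": "drive_tool", "payload": {
  "rows": [
    [[0.15,-0.4,0.4,0,0,0],[0.3,-0.9,0.8,0,0,0],[0.3,-0.95,0.9,0,0,0],[0.3,-0.95,0.9,0,0,0]]
  ]
}}

```text
time_s: 11.92
eef_pos: [470.4, -295.4, 377.2]
ee_rot: [0.003, 0.224, 0.975, -0.002]
force: [0.0, 0.4, -1.3]
grip_width: 0.695
```

{"api": "drive_tool", "payload": {
  "rows": [
    [[0.15,-0.5,-0.1,0,0,0],[0.3,-1,-0.3,0,0,0],[0.3,-1,-0.77,0,0,0],[0.3,-1,-0.77,0,0,0],[0.3,-1,-0.77,0,0,0]]
  ]
}}

```text
time_s: 12.55
eef_pos: [500.7, -394.7, 301.4]
ee_rot: [0.003, 0.224, 0.975, -0.002]
force: [0.1, 0.1, -0.1]
grip_width: 0.692
```

```bash
cat > ov.py <<'E'
import sys
from h import *
# tag  then ring quads x y z
tag=sys.argv[1];v=[float(a) for a in sys.argv[2:]]
S=cv2.imread(f"pics/scene_{tag}.png");R=np.array(v).reshape(-1,3)
c=proj("scene",R.mean(0))[0];x0,y0=int(c[0])-40,int(c[1])-35
k=cv2.resize(S[y0:y0+60,x0:x0+80],(800,600),interpolation=cv2.INTER_NEAREST)
th=np.linspace(0,2*np.pi,80)
for i,(x,y,z) in enumerate(R):
    p=proj("scene",np.stack([x+30*np.cos(th),y+30*np.sin(th),z+0*th],1))
    for a in (p-[x0,y0]+.5)*10: cv2.circle(k,tuple(int(q) for q in a),2,[(0,0,255),(0,255,0),(255,160,0)][min(i,2)],-1)
cv2.imwrite(f"pics/ov_{tag}.png",k)
E
python3 snap.py m2 500 -396 110 90; python3 -c "
from rig import ctrl
p=ctrl.sense()['eef_pos'];print(p)"
```

```text
12.65 [ 500.7 -394.9  302.3] [-1.1  0.5  0.2] 0.6952207120070113
[ 500.71839635 -394.89295371  302.31453185]
```

```bash
python3 ov.py m2 500.3 -398.3 100 500.4 -397 123.6 500.4 -397 150.6
```

```text
(no output)
```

View pics/ov_m2.png

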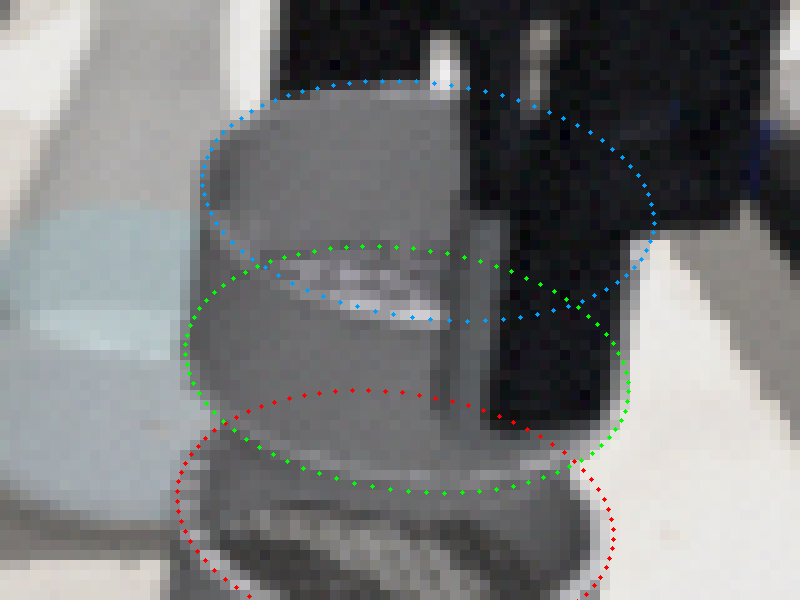

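{"api": "drive_tool", "payload": {
  "rows": [
    [[-0.001,-0.013,-0.08,0,0,0],[-0.001,-0.013,-0.13,0,0,0],[-0.001,-0.013,-0.15,0,0,0],[-0.001,-0.013,-0.17,0,0,0],[-0.001,-0.013,-0.18,0,0,0],[-0.001,-0.013,-0.19,0,0,0]]
  ]
}}

```text
time_s: 13.4
eef_pos: [500.6, -396.2, 283.3]
ee_rot: [0.004, 0.224, 0.975, -0.003]
force: [-0.1, 1.0, -0.9]
grip_width: 0.696
```

{"api": "drive_tool", "payload": {
  "rows": [
    [[0,0,-0.015,0,0,0],[0,0,-0.03,0,0,0],[0,0,-0.045,0,0,0],[0,0,-0.05,0,0,0],[0,0,-0.05,0,0,0]]
  ]
}}

```text
time_s: 14.02
eef_pos: [500.7, -396.2, 278.8]
ee_rot: [0.004, 0.224, 0.975, -0.003]
force: [-1.1, 1.6, 4.6]
grip_width: 0.697
```

Contact came at the expected height (278.8), so I'll release.

{"api": "drive_tool", "payload": {
  "rows": [
    [[0,0,0,0,0,0],[0,0,0,0,0,0],[0,0,0,0,0,0],[0,0,0,0,0,0]]
  ],
  "fingers": 1
}}

```text
time_s: 14.52
eef_pos: [500.7, -396.2, 278.7]
ee_rot: [0.004, 0.224, 0.975, -0.003]
force: [0.2, 0.6, -0.3]
grip_width: 1.004
```

{"api": "drive_tool", "payload": {
  "rows": [
    [[0,0,0.3,0,0,0],[0,0,0.9,0,0,0],[-0.3,0.1,1,0,0,0],[-0.7,0.3,1,0,0,0]]
  ]
}}

```text
time_s: 15.02
eef_pos: [429.9, -366.0, 379.6]
ee_rot: [0.005, 0.224, 0.975, -0.004]
force: [0.5, -0.7, 0.2]
grip_width: 1.0
```

```bash
python3 snap.py m3 499 -396 100 100; python3 - <<'E'
from h import *
S=cv2.imread("pics/scene_m3.png")[:,:,::-1].copy()
z=127;P,r,k,e=ridge("scene",S,proj("scene",[500,-398,z])[0],z);print(z,P[:2].round(1),"r %.1f n%d e%.2f"%(r,k,e),proj("scene",P).round(1))
E
```

```text
15.125 [ 428.3 -364.7  378.6] [ 0.3  0.2 -0.4] 0.9979183654112975
127 [ 500.6 -398.8] r 28.9 n61 e0.30 [[421.5 248.5]]
```

View pics/c_m3.png

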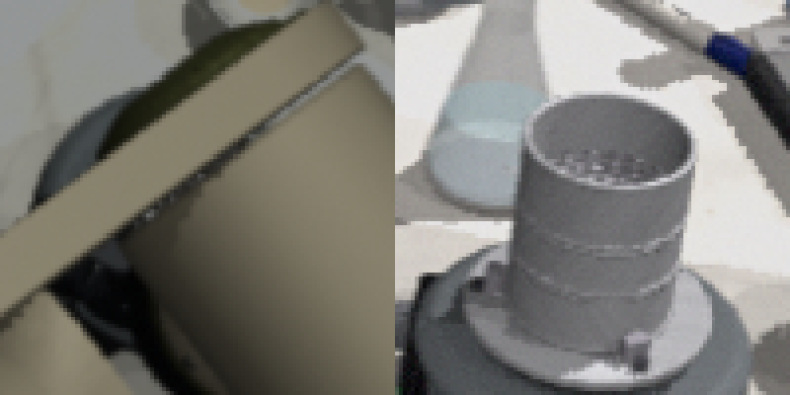

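{"api": "drive_tool", "payload": {
  "rows": [
    [[-0.4,0.2,0,0.006,0.005,0],[-0.9,0.48,-0.3,0.006,0.005,0],[-0.95,0.52,-0.8,0.006,0.005,0],[-0.95,0.52,-0.99,0.006,0.005,0],[-0.95,0.52,-0.99,0.006,0.005,0]]
  ]
}}

```text
time_s: 15.75
eef_pos: [333.5, -312.9, 278.9]
ee_rot: [-0.002, 0.224, 0.975, 0.002]
force: [-0.5, 0.5, 0.3]
grip_width: 1.002
```

{"api": "drive_tool", "payload": {
  "rows": [
    [[-0.005,0,-0.4,0,0,0],[-0.005,0,-0.8,0,0,0],[-0.005,0,-0.91,0,0,0],[-0.005,0,-0.91,0,0,0]]
  ]
}}

```text
time_s: 16.25
eef_pos: [333.4, -313.4, 188.7]
ee_rot: [-0.002, 0.224, 0.975, 0.002]
force: [0.6, -0.0, 0.5]
grip_width: 1.0
```

{"api": "drive_tool", "payload": {
  "rows": [
    [[0,0,0,0,0,0],[0,0,0,0,0,0],[0,0,0,0,0,0],[0,0,0,0,0,0],[0,0,0,0,0,0],[0,0,0,0,0,0]]
  ],
  "fingers": -1
}}

```text
time_s: 17.0
eef_pos: [333.8, -313.9, 190.5]
ee_rot: [-0.001, 0.224, 0.975, 0.001]
force: [-0.9, 1.4, 10.7]
grip_width: 0.695
```

```bash
python3 snap.py c1 333 -313 30 100
```

```text
17.1 [ 333.8 -313.8  190.4] [-0.4  2.1 10.3] 0.6991992271814296
```

View pics/c_c1.png

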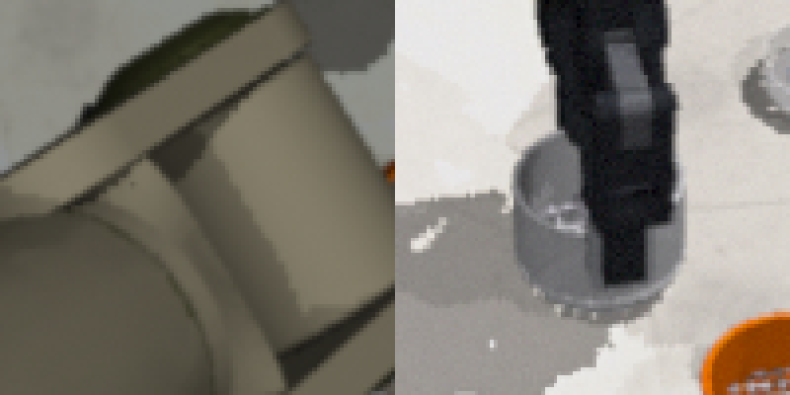

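{"api": "drive_tool", "payload": {
  "rows": [
    [[0,0,0.3,0,0,0],[0,0,0.8,0,0,0],[0.1,-0.05,1,0,0,0],[0.3,-0.1,1,0,0,0]]
  ]
}}

```text
time_s: 17.6
eef_pos: [364.1, -324.1, 293.2]
ee_rot: [0.001, 0.224, 0.975, -0.001]
force: [-0.4, 0.2, -1.6]
grip_width: 0.689
```

{"api": "drive_tool", "payload": {
  "rows": [
    [[0.2,-0.1,0.4,0,0,0],[0.4,-0.2,0.8,0,0,0],[0.6,-0.3,0.9,0,0,0],[0.6,-0.3,0.9,0,0,0]]
  ]
}}

```text
time_s: 18.1
eef_pos: [424.5, -354.1, 384.2]
ee_rot: [0.002, 0.224, 0.975, -0.002]
force: [0.0, 0.1, -2.0]
grip_width: 0.694
```

{"api": "drive_tool", "payload": {
  "rows": [
    [[0.4,-0.2,0,0,0,0],[0.76,-0.42,-0.05,0,0,0],[0.76,-0.42,-0.3,0,0,0],[0.76,-0.42,-0.52,0,0,0],[0.76,-0.42,-0.52,0,0,0],[0.76,-0.42,-0.52,0,0,0]]
  ]
}}

```text
time_s: 18.85
eef_pos: [500.3, -396.2, 333.3]
ee_rot: [0.002, 0.224, 0.975, -0.002]
force: [0.7, 0.9, -0.2]
grip_width: 0.688
```

```bash
python3 snap.py c2 500 -396 130 90
```

```text
18.95 [ 500.4 -396.1  333.5] [ 1.  -0.5 -1. ] 0.6921738052078915
```

```bash
python3 ov.py c2 500.6 -398.8 127 500.4 -398.5 151.1 500.4 -398.5 185.1
```

```text
(no output)
```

View pics/ov_c2.png

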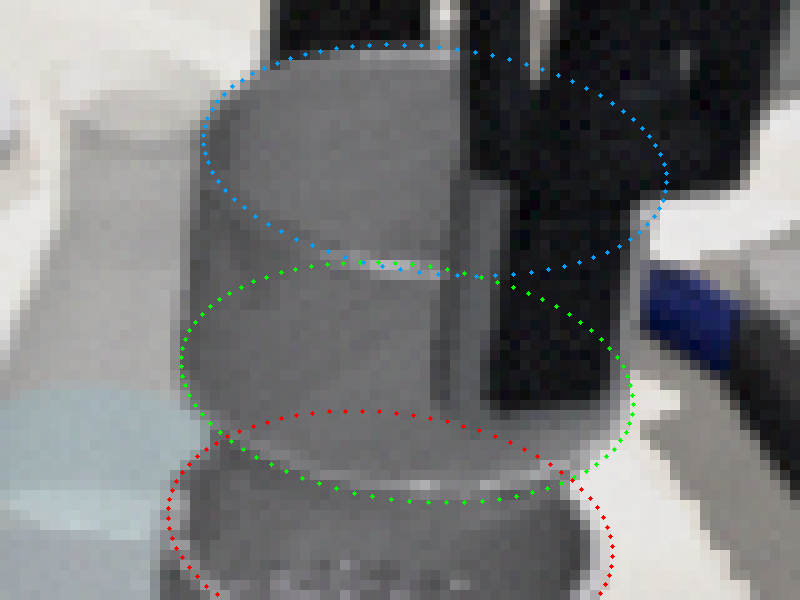

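{"api": "drive_tool", "payload": {
  "rows": [
    [[0.004,-0.003,-0.08,0,0,0],[0.004,-0.003,-0.13,0,0,0],[0.004,-0.003,-0.15,0,0,0],[0.004,-0.003,-0.17,0,0,0],[0.004,-0.003,-0.18,0,0,0],[0.004,-0.003,-0.195,0,0,0]]
  ]
}}

```text
time_s: 19.7
eef_pos: [500.8, -396.5, 314.1]
ee_rot: [0.002, 0.224, 0.975, -0.002]
force: [0.8, 0.4, -0.9]
grip_width: 0.69
```

{"api": "drive_tool", "payload": {
  "rows": [
    [[0,0,-0.015,0,0,0],[0,0,-0.03,0,0,0],[0,0,-0.045,0,0,0],[0,0,-0.052,0,0,0],[0,0,-0.052,0,0,0]]
  ]
}}

```text
time_s: 20.32
eef_pos: [500.9, -396.5, 309.6]
ee_rot: [0.003, 0.224, 0.975, -0.003]
force: [-0.9, 1.1, 4.6]
grip_width: 0.691
```

{"api": "drive_tool", "payload": {
  "rows": [
    [[0,0,0,0,0,0],[0,0,0,0,0,0],[0,0,0,0,0,0],[0,0,0,0,0,0]]
  ],
  "fingers": 1
}}

```text
time_s: 20.82
eef_pos: [500.9, -396.5, 309.4]
ee_rot: [0.003, 0.224, 0.975, -0.002]
force: [0.7, -0.1, 0.5]
grip_width: 1.0
```

{"api": "drive_tool", "payload": {
  "rows": [
    [[0,0,0.3,0,0,0],[0,0,0.9,0,0,0],[-0.2,0.5,1,0,0,0],[-0.3,1,1,0,0,0]]
  ]
}}

```text
time_s: 21.32
eef_pos: [470.1, -295.4, 410.5]
ee_rot: [0.004, 0.224, 0.974, -0.003]
force: [-0.2, 0.0, -0.7]
grip_width: 0.999
```

```bash
python3 snap.py c3 499 -396 120 110; python3 - <<'E'
from h import *
S=cv2.imread("pics/scene_c3.png")[:,:,::-1].copy()
z=161;P,r,k,e=ridge("scene",S,proj("scene",[500,-398,z])[0],z);print(z,P[:2].round(1),"r %.1f n%d e%.2f"%(r,k,e),proj("scene",P).round(1))
T=cv2.imread("pics/top0.png");S=cv2.imread("pics/scene_c3.png")
cv2.imwrite("pics/lid.png",np.hstack([cv2.resize(T[115:175,245:305],(395,395),interpolation=3),cv2.resize(S[180:230,345:395],(395,395),interpolation=3)]))
E
```

```text
21.425 [ 470.3 -292.8  410.2] [-0.2 -0.9 -0.1] 0.9998080423417895
161 [ 500.4 -398.9] r 28.7 n94 e0.29 [[424.2 227.1]]
```

View pics/c_c3.png

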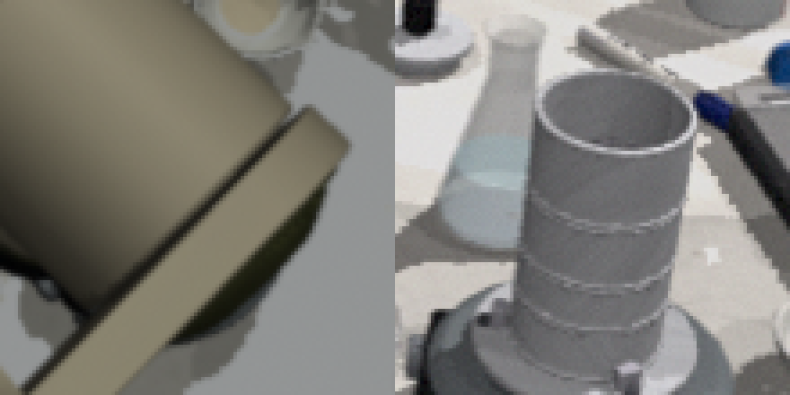

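View pics/lid.png

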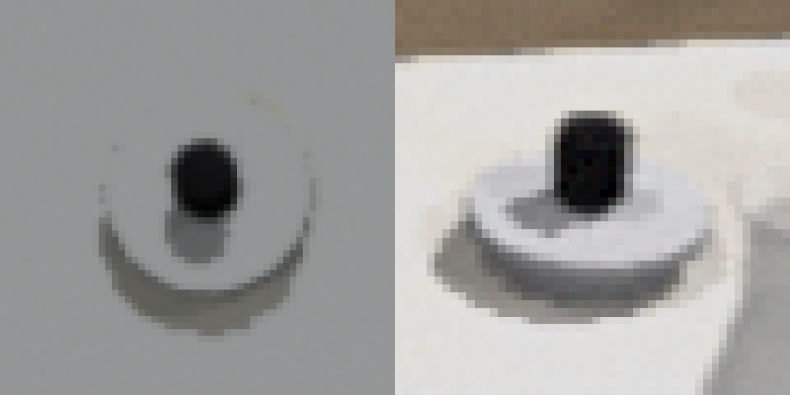

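```bash
python3 - <<'E'
from h import *
for n,f,c in(("top","top0",(276,142)),("scene","scene_c3",(370,200))):
    im=cv2.imread(f"pics/{f}.png");x0,y0=c[0]-14,c[1]-14
    g=cv2.resize(cv2.cvtColor(im[y0:y0+28,x0:x0+28],cv2.COLOR_BGR2GRAY),None,fx=8,fy=8,interpolation=3)
    m=(g<75).astype(np.uint8);k,l,st,ce=cv2.connectedComponentsWithStats(m);i=1+st[1:,4].argmax()
    x,y,w,h,_=st[i];u=((x+w/2)/8-.5+x0,(y+h/2)/8-.5+y0);print(n,np.round(u,1),w/8,h/8,plane(n,u,25).round(1),plane(n,u,35).round(1))
S=cv2.imread("pics/scene_c3.png")[:,:,::-1].copy()
print(plane("scene",(369.7-.5,206.8-.5),14).round(1))
E
```

```text
top [275.5 142.5] 10.0 12.0 [ 667.3 -119.4   25. ] [ 664.4 -120.2   35. ]
scene [369.  200.5] 9.0 12.0 [ 666.8 -123.8   25. ] [ 653.9 -136.8   35. ]
[ 665.5 -126.6   14. ]
```

{"api": "drive_tool", "payload": {
  "rows": [
    [[0.4,0.35,0,0.005,0.004,0],[0.8,0.7,0,0.005,0.004,0],[1,0.86,0,0.005,0.004,0],[1,0.86,0,0.005,0.004,0]]
  ],
  "fingers": 0.06
}}

```text
time_s: 21.92
eef_pos: [571.3, -206.1, 409.7]
ee_rot: [-0.001, 0.221, 0.975, 0.001]
force: [0.1, 0.3, 0.2]
grip_width: 0.527
```

{"api": "drive_tool", "payload": {
  "rows": [
    [[0.4,0.35,-0.1,0,0,0],[0.8,0.7,-0.5,0,0,0],[0.96,0.86,-0.9,0,0,0],[0.96,0.86,-1,0,0,0],[0.96,0.86,-1,0,0,0]]
  ]
}}

```text
time_s: 22.55
eef_pos: [666.8, -121.5, 310.1]
ee_rot: [-0.001, 0.222, 0.975, 0.001]
force: [-0.1, -0.3, 1.4]
grip_width: 0.53
```

{"api": "drive_tool", "payload": {
  "rows": [
    [[0,0,-0.4,0,0,0],[0,0,-0.75,0,0,0],[0,0,-0.92,0,0,0],[0,0,-0.92,0,0,0]]
  ]
}}

```text
time_s: 23.05
eef_pos: [666.7, -122.3, 218.8]
ee_rot: [-0.001, 0.223, 0.975, 0.001]
force: [-0.4, 0.4, 0.3]
grip_width: 0.527
```

```bash
python3 snap.py l1 667 -122 30 80
```

```text
23.15 [ 667.1 -122.   220.2] [ 0.7 -0.4  0.1] 0.5301269121561166
```

View pics/c_l1.png

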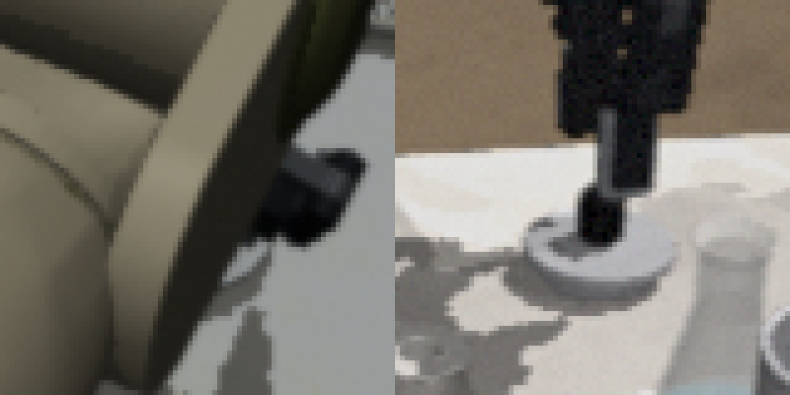

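{"api": "drive_tool", "payload": {
  "rows": [
    [[0,0,-0.15,0,0,0],[0,0,-0.27,0,0,0],[0,0,-0.28,0,0,0],[0,0,-0.28,0,0,0]]
  ]
}}

```text
time_s: 23.65
eef_pos: [667.2, -122.0, 192.2]
ee_rot: [0.0, 0.222, 0.975, 0.001]
force: [0.8, 0.4, -0.1]
grip_width: 0.532
```

{"api": "drive_tool", "payload": {
  "rows": [
    [[0,0,0,0,0,0],[0,0,0,0,0,0],[0,0,0,0,0,0],[0,0,0,0,0,0],[0,0,0,0,0,0],[0,0,0,0,0,0]]
  ],
  "fingers": -1
}}

```text
time_s: 24.4
eef_pos: [667.3, -122.0, 192.7]
ee_rot: [0.001, 0.222, 0.975, 0.001]
force: [0.8, 1.5, 5.1]
grip_width: 0.209
```

```bash
python3 snap.py l2 667 -122 30 80
```

```text
24.5 [ 667.4 -122.   192.7] [0.6 1.1 5.7] 0.20665630640222032
```

View pics/c_l2.png

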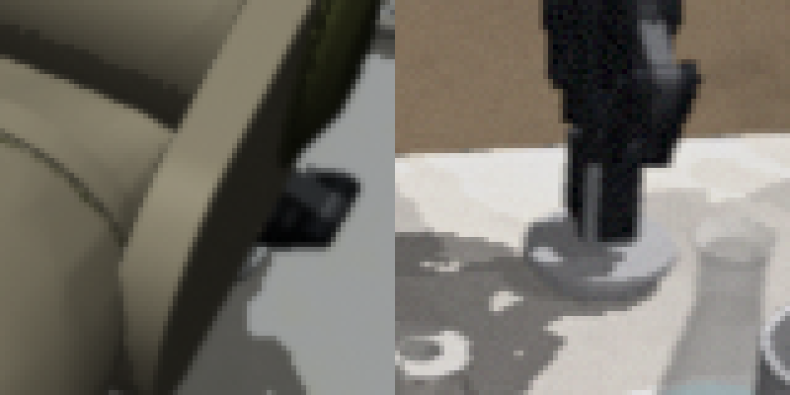

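{"api": "drive_tool", "payload": {
  "rows": [
    [[0,0,0.2,0,0,0],[0,0,0.6,0,0,0],[0,0,1,0,0,0],[0,0,1,0,0,0]]
  ]
}}

```text
time_s: 25.0
eef_pos: [667.6, -122.1, 297.2]
ee_rot: [0.004, 0.222, 0.975, 0.0]
force: [-0.2, 0.2, -0.9]
grip_width: 0.205
```

{"api": "drive_tool", "payload": {
  "rows": [
    [[0,0,0.4,0,0,0],[-0.2,-0.3,0.8,0,0,0],[-0.4,-0.6,1,0,0,0],[-0.6,-0.9,1,0,0,0]]
  ]
}}

```text
time_s: 25.5
eef_pos: [606.8, -212.9, 398.5]
ee_rot: [0.005, 0.222, 0.975, -0.0]
force: [-0.4, 0.3, -1.1]
grip_width: 0.204
```

{"api": "drive_tool", "payload": {
  "rows": [
    [[-0.25,-0.4,0.05,0,0,0],[-0.5,-0.8,0.1,0,0,0],[-0.6,-0.98,0.1,0,0,0],[-0.6,-0.98,0.1,0,0,0]]
  ]
}}

```text
time_s: 26.0
eef_pos: [546.5, -311.5, 407.8]
ee_rot: [0.004, 0.223, 0.975, 0.0]
force: [0.2, 0.2, -1.7]
grip_width: 0.206
```

{"api": "drive_tool", "payload": {
  "rows": [
    [[-0.25,-0.4,0,0.001,0.006,0],[-0.45,-0.8,0,0.001,0.006,0],[-0.456,-0.85,-0.2,0.001,0.006,0],[-0.456,-0.85,-0.4,0.001,0.006,0],[-0.456,-0.85,-0.4,0.001,0.006,0],[-0.456,-0.85,-0.4,0.001,0.006,0]]
  ]
}}

```text
time_s: 26.75
eef_pos: [501.6, -395.7, 368.6]
ee_rot: [-0.0, 0.222, 0.975, -0.0]
force: [-0.1, -1.1, 0.2]
grip_width: 0.208
```

```bash
python3 snap.py l3 500 -396 160 90
```

```text
26.85 [ 501.3 -396.1  368.8] [ 0.1 -0.3 -0.4] 0.20455374678934382
```

View pics/c_l3.png

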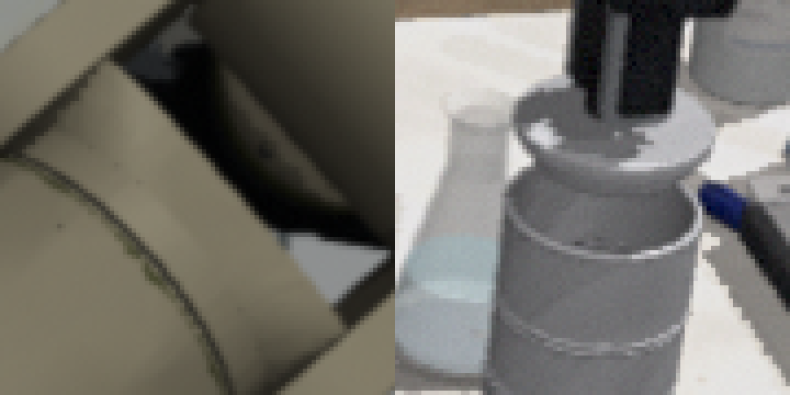

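```bash
python3 ov.py l3 500.4 -398.9 161 500.9 -398.5 184.1 500.9 -398.5 190.1
```

```text
(no output)
```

View pics/ov_l3.png

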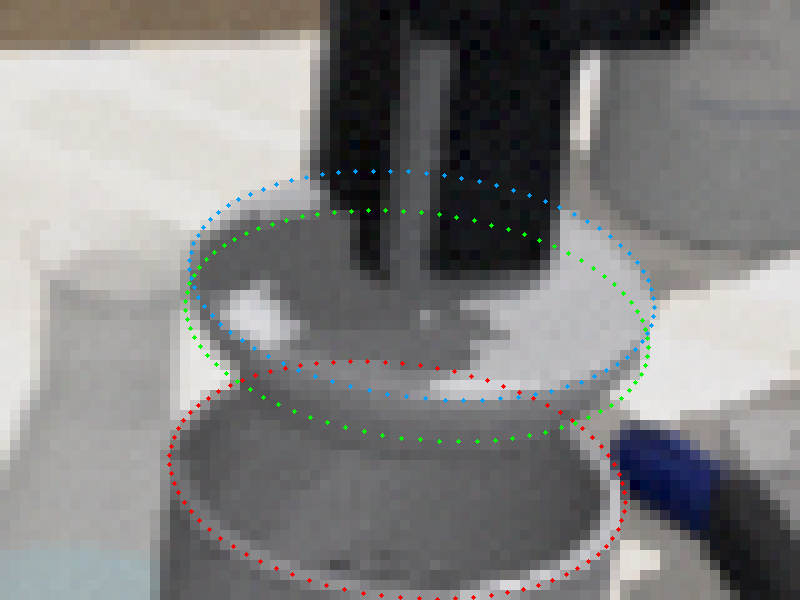

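{"api": "drive_tool", "payload": {
  "rows": [
    [[-0.003,-0.005,-0.07,0,0,0],[-0.003,-0.005,-0.12,0,0,0],[-0.003,-0.005,-0.14,0,0,0],[-0.003,-0.005,-0.16,0,0,0],[-0.003,-0.005,-0.175,0,0,0],[-0.003,-0.005,-0.19,0,0,0]]
  ]
}}

```text
time_s: 27.6
eef_pos: [501.0, -396.5, 349.8]
ee_rot: [0.0, 0.223, 0.975, -0.001]
force: [0.3, -0.0, -0.6]
grip_width: 0.204
```

{"api": "drive_tool", "payload": {
  "rows": [
    [[0,0,-0.015,0,0,0],[0,0,-0.03,0,0,0],[0,0,-0.04,0,0,0],[0,0,-0.046,0,0,0],[0,0,-0.046,0,0,0]]
  ]
}}

```text
time_s: 28.22
eef_pos: [501.0, -396.5, 345.7]
ee_rot: [0.0, 0.223, 0.975, -0.001]
force: [-1.4, 0.2, 3.2]
grip_width: 0.206
```

{"api": "drive_tool", "payload": {
  "rows": [
    [[0,0,0,0,0,0],[0,0,0,0,0,0],[0,0,0,0,0,0],[0,0,0,0,0,0]]
  ],
  "fingers": 0.2
}}

```text
time_s: 28.72
eef_pos: [501.0, -396.6, 345.6]
ee_rot: [0.0, 0.223, 0.975, -0.001]
force: [-0.5, 0.3, -0.6]
grip_width: 0.598
```

{"api": "drive_tool", "payload": {
  "rows": [
    [[0,0,0.2,0,0,0],[0,0,0.6,0,0,0],[-0.1,0.2,0.9,0,0,0],[-0.3,0.9,0.9,0,0,0],[-0.3,1,0.9,0,0,0]]
  ]
}}

```text
time_s: 29.35
eef_pos: [470.3, -294.1, 436.1]
ee_rot: [0.0, 0.222, 0.975, -0.001]
force: [-0.4, -0.8, -0.6]
grip_width: 0.602
```

{"api": "drive_tool", "payload": {
  "rows": [
    [[-0.3,0.4,0,0,0,0],[-0.6,0.8,0,0,0,0],[-0.9,1,0,0,0,0],[-0.9,1,0,0,0,0]]
  ]
}}

```text
time_s: 29.85
eef_pos: [379.2, -192.9, 436.7]
ee_rot: [0.001, 0.222, 0.975, -0.001]
force: [0.1, 0.1, -0.4]
grip_width: 0.6
```

```bash
python3 snap.py f 500 -396 110 110; python3 - <<'E'
from h import *
S=cv2.imread("pics/scene_f.png")[:,:,::-1].copy()
E
```

```text
29.95 [ 380.4 -194.2  436.4] [0.3 0.1 0.7] 0.5964250694326235
```

View pics/c_f.png

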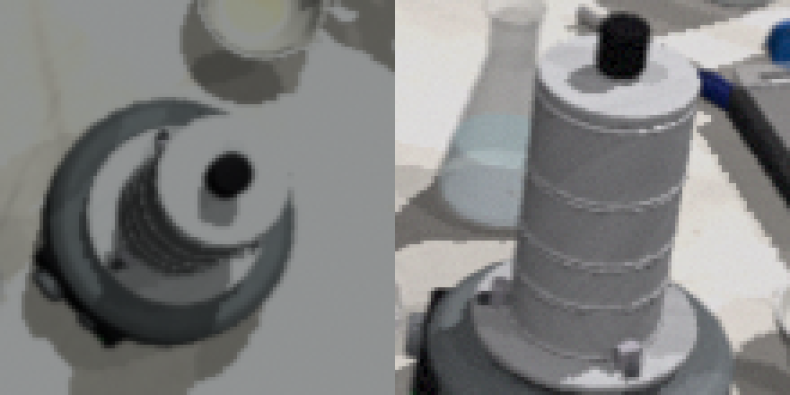

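View pics/scene_f.png

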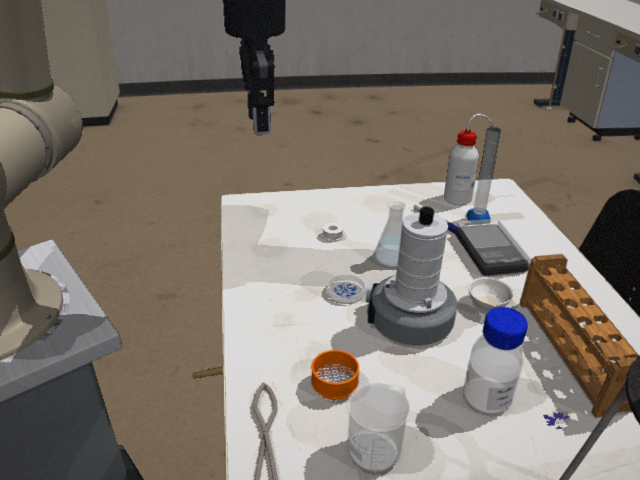

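The stack is complete with tight, parallel joints. The flask, dish (346,290) and tape (332,232) are where they were in the first picture, and the arm is clear of everything.

```bash
python3 -c "
from rig import ctrl
print(ctrl.finish_job(), ctrl.sense()['time_s'])"
```

```text
the job is handed in; nothing more can be done
the job is handed in; nothing more can be done
```

I built the sieve set on the receiver pan in the order asked: fine, medium, coarse, then the lid. I let go of each piece, and handed the job in at about 30 s of the 86 s allowed.

- **Seating:** each piece met its rim within about 0.3 mm of the expected height, with light contact forces of 3–6 N. The last pictures show level, tight joints and a centred lid.
- **Bystanders and arm:** the flask, petri dish and tape roll look unmoved against the first picture, judged by eye rather than measured. The arm was clear of everything.
- **Disagreements:** the two cameras differed by about 3–4 mm in y. I settled this by using the gripped fine sieve as a reference and checking the alignment above the stack before each piece went in. The automatic top-view rim fit on the pan was wrong, so I didn't use it.

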